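# Fold the case flap over and tuck it under the lip

### The job

Close the red case of grinding rings: push its standing grey flap over until it lies flat on the case, then push it along (its black rib is there to push against) until the yellow tongue is fully home beneath the steel lip. Push gently with the fingertips only: do not pinch or lift anything, leave the case where it stands, and do not disturb the can, the jar and the ring beside it.

Things in the scene. Friction and masses are not known exactly. Their poses are not given: they have to be found in the camera images.
- case: The red open-topped case, 170 mm long (its x) x 140 mm wide (its y) x 75 mm high, 2 kg, loose on the work surface (a sideways push of roughly 8 N or more slides it). Origin: centre of its underside; x points horizontally from the hinge side to the lip side, z up. The hinge side is the one nearer the robot.
- pin (a point): Centre of the hinge pin, 93 mm behind the case's centre (case x = -93 mm), 77 mm above the work surface. Its axes are those of the case; the pin runs along y. Two small lugs hold it at y = +-62 mm. Stays with the case.
- lip (a point): Middle of the steel lip's free edge, on its underside: case x = +66 mm, 82 mm above the work surface (7 mm above the case's rim). Axes as the case's. The lip is 84 mm wide, 4 mm thick (top at 86 mm), and runs from here 23 mm in +x to an upright bracket that closes it.
- flap (a joint): Hinge angle of the flap about the pin, rad: 0 = lying flat on the rim along the case's +x (a stop), 1.57 = upright, limit 1.9 leaning back. Starts at 1.2 to 1.65. Stiff by friction (0.10 N m): it stays where it is left. The face away from the lip when upright becomes the upper face. Lying flat, underside 75 mm and upper face 79 mm above the work surface.
- tuck (a joint): How far the flap is slid along its length, away from the pin, in its slotted hinge, m: 0 = drawn back, 0.018 = fully home (a stop); starts at 0 to 0.002. Takes about 2.5 N, stays where left. Flat and drawn back, the tongue ends 7 mm short of the lip; fully home it is 11 mm beneath it, with 3 mm of play. If slid out before it is flat, it strikes the lip from above.
- edge (a point): Middle of the end edge of the yellow tongue, at half thickness; x along the flap away from the pin, z out of its upper face. The flap is a 4 mm plate, 0.1 kg, its middle plane through the pin: grey panel 112 mm wide, from 10 mm behind the pin to 140 mm from it, then the tongue, 56 mm wide, to 152 mm from it (all plus the tuck value).
- rib (a point): Middle of the top of the black rib across the flap's upper (outer) face, same axes as edge. The rib is 60 mm wide (y), 8 mm thick (x), 12 mm high; its middle is 56 mm from the pin (plus the tuck value), so the face to push on is 52 mm from the pin.
- can: Bystander: red and yellow upright spray can, radius 26 mm, 140 mm high, 0.3 kg, loose. Origin: centre of its underside.
- jar: Bystander: white jar with black cap, radius 30 mm, 75 mm high, 0.25 kg, loose. Origin: centre of its underside.
- pad: Bystander: blue grinding ring lying flat, radius 48 mm, 14 mm high, 0.15 kg, loose. Origin: centre of its underside. The three bystanders stand to the left and right of the case and beyond its lip side, in any order.
Not all that is in view belongs to the job. There is more than one size of the case; the job needs the smaller.

How it is judged:
On the way, in this order (a step that is already met when the one before it is completed fails the run):
1. the flap lies flat on the case (value of joint flap below 0.05 rad), for 0.1 s.
2. its tongue is tucked beneath the lip (value of joint flap below 0.04 rad and value of joint tuck above 0.013 m and x of edge in the frame of lip above 0.006 m and z of edge in the frame of lip below 0 m), for 0.2 s.
At the end, for the whole second after the job is handed in: The flap lies flat (hinge within 0.04 rad of shut), slid at least 13 of its 18 mm, its tongue at least 6 mm beneath the lip; the case stands level and at rest, the bystanders upright (all of step 2 and velocity of joint tuck below 0.01 m/s and linear speed of case below 0.02 m/s and angle between case's own z axis and vertical below 0.03 rad and angle between each of can, jar, pad's own z axis and vertical below 0.1 rad); the robot touches nothing.
It fails at once if the case is lifted or tipped (its underside rises 8 mm or it tilts 0.1 rad) (height (world z) of case above 0.008 m or angle between case's own z axis and vertical above 0.1 rad).
It fails at once if the case is shoved more than 30 mm (distance of case from where it was at the start of the episode above 0.03 m).
It fails at once if the fingers pinch or press the case or its flap harder than 35 N (contact force between the fingers and case above 35 N).
It fails at once if a bystander is moved or lifted more than 15 mm (distance of any of can, jar, pad from where it was at the start of the episode above 0.015 m).
It also fails if it takes over 45 s, if anything falls off the work surface, if the arm or the gripper's body presses on something with over 40 N, if the wrist force passes 120 N, or if a joint passes its speed limit or range.

### The arm

A 6-joint arm with a two-finger parallel gripper is mounted at the origin on the work surface. World frame = base frame: x ahead of the robot, y to its left, z up, the work surface at z = 0. Lengths are in m, angles in rad, forces in N, time in s.
With the tool pointing down it reaches from about 0.425 to 1.125 m from the base axis. Payload 14.9 kg.
Tool frame: the origin (TCP) lies midway between the tips of the shut fingers; the grasp point (between the pads) lies 19 mm behind it; y points along the fingers, x is the direction in which the jaws open and shut, and the axes are right-handed (so a half turn about y gives the same grasp; the last joint's range is limited). The gripper opens to 91 mm and grips with 3 to 60 N. Pads are 32 mm wide; open, the fingers measure 118 mm over their backs; the gripper's body (76 mm by 178 mm) begins 60 mm behind the grasp point.
Start: joints at [-1.159, 0.379, 1.734, -0, 1.028, -0.033], TCP at [0.301, -0.632, 0.214] pointing down, gripper open.
Joint ranges: [-2.77, 2.77], [-0.74, 2.19], [0, 2.66], [-1.06, 4.2], [0.31, 2.87], [-3.08, 3.08]. Speed limits (rad/s): [1.89, 1.89, 2.39, 3.14, 3.14, 3.14].

### API

Orientations are given as a unit quaternion [x, y, z, w].
In Python, from cell import readout, cams, robot gives the robot as it stands.
- The arm moves only by the tool apply_moves, never from a script. Its argument "targets" is a list of rows, each an object of numbers: "grip": the closure, from 0 (fully open) to 1 (shut); "x", "y", "z": the shift along the tool's x, y, z in units of 800 mm (1.0 is 800 mm); "turn": the turn about the tool's y in units of pi rad (1.0 is pi rad). In form: [{"grip": .., "x": .., "y": .., "z": .., "turn": ..}, ...]. A call has 1 to 10 rows; each row is the pose to reach, as a shift and turn from the pose commanded when the call began, along the tool's axes at that moment, turning the shorter way round; what a row does not reach only later rows make up. A row lasts 1/12 s, in which the tool goes at most 41.7 mm and 7.16 degrees, less where a joint would pass 70% of its speed; a pose out of reach is approached as far as the arm can. A call with a number of a shift or a turn outside -1 to 1 is refused whole. A call with a gripper value outside its range is refused whole. The fingers move at their own pace and stop on an object; "force" is the grip in N (left out, the last holds). Time passes only in rows, so rows that repeat a pose let the fingers close. It gives the time, the measured TCP pose, the force and the opening at its end, in the units of the state.
- readout.get_state(): the state, without advancing time (a new reading comes with each control period).
- cams.camera(name): name is "side" or "top" or "wrist"; returns a dict with "image" (420x560x3 uint8, red, green, blue), "camera_matrix" (3x3 intrinsics, pixels), "extrinsics" (4x4, takes a point from camera to world coordinates); the wrist camera has in their place "mount" (4x4, takes a point from camera to tool coordinates, whose origin is the TCP and whose axes are the tool frame's). Camera axes: x right, y down, z forward; pixel columns grow to the right and rows downward; lengths in m; the calibration is good to about 2 mm. A picture is of the moment at which its call begins: read the wrist's pose just before it. There is no depth.
- robot.sign_off(): hands the job in, once; it reports no verdict.
The state is a dict: "time_s": time; "q": joint angles; "dq": joint speeds; "effort": joint torques, N m; "position": TCP position; "tcp_rot": TCP orientation; "force": force on the tool from outside, world axes, zero at the start; "wrist_torque": the same for the moment, N m; "width": finger opening in m.
Only numpy, scipy, OpenCV 4.12 (cv2) and the standard library are available. Lean on these libraries where they do the work, as an engineer would, in place of code of your own. Each camera call takes 0.05 s, during which the arm holds its last target.

## Working session

There is one attempt and no reset: what is moved stays moved. The work goes in short steps, Python scripts to look and compute and a tool call to move; the robot and the scene stay as the last step left them, time stands still between calls to the robot, and variables do not carry over. Pictures are saved under pics/ and viewed, and the job is handed in when it is done.

Besides the shell and the picture viewer there is one more tool, called after "Request:" in YAML: its name, and indented under it one key for each argument. apply_moves: Moves the arm, as the interface text tells. Shifts and turns lie within -1 to 1; 1 stands for 800 mm of shift or pi rad of turn. Its arguments: {"type":"object","properties":{"targets":{"type":"array","items":{"type":"object","properties":{"grip":{"type":"number"},"x":{"type":"number"},"y":{"type":"number"},"z":{"type":"number"},"turn":{"type":"number"}}}},"force":{"type":"number"}},"required":["targets"]}

```bash
ls; mkdir -p pics
python3 - <<'E'
from cell import readout,cams,robot
import cv2,json
s=readout.get_state(); print(s)
for n in ("side","top","wrist"):
    c=cams.camera(n); cv2.imwrite(f"pics/{n}0.png",c["image"][:,:,::-1]); print(n,c["camera_matrix"],c.get("extrinsics",c.get("mount")))
E
```

```text
pics
{'time_s': 0.0, 'q': array([-1.15931212e+00,  3.79395608e-01,  1.73476097e+00, -3.33112680e-05,
        1.02851624e+00, -3.33119116e-02]), 'dq': array([-0.00189719, -0.00110377,  0.00150931, -0.00040823, -0.00083075,
        0.00039685]), 'effort': array([ 1.34273931e-03, -7.63720679e+01, -4.34357929e+01,  6.50932523e-02,
        4.24391683e-02, -6.36081677e-05]), 'position': array([ 0.30101641, -0.63154146,  0.21330713]), 'tcp_rot': array([-0.59776732,  0.37771748, -0.37707418,  0.59817957]), 'force': array([-0.11872713,  0.04046296,  0.33473114]), 'wrist_torque': array([ 0.02019755, -0.08793299, -0.01145305]), 'width': 0.09129192790767328}
side [[496.79286289   0.         277.54018591]
 [  0.         496.79286289 207.81641767]
 [  0.           0.           1.        ]] [[-0.99980581 -0.01877816  0.0059764   0.58955411]
 [-0.01740594  0.69931222 -0.7146044   0.98950345]
 [ 0.00923959 -0.71456966 -0.69950327  0.95707032]
 [ 0.          0.          0.          1.        ]]
top [[387.94924941   0.         285.8088721 ]
 [  0.         387.94924941 199.49511156]
 [  0.           0.           1.        ]] [[ 0.01562799 -0.99477434  0.10089489  0.54347785]
 [-0.99900371 -0.01975322 -0.04001756  0.11758001]
 [ 0.04180144 -0.10016898 -0.99409196  1.00858647]
 [ 0.          0.          0.          1.        ]]
wrist [[304.0665952    0.         281.12003283]
 [  0.         304.0665952  206.7020558 ]
 [  0.           0.           1.        ]] [[ 9.99999678e-01 -7.95722390e-04 -9.99028199e-05  3.90123794e-05]
 [-9.47535703e-05 -2.40930093e-01  9.70542468e-01 -1.69689664e-01]
 [-7.96351968e-04 -9.70542146e-01 -2.40930091e-01  6.72934412e-02]
 [ 0.00000000e+00  0.00000000e+00  0.00000000e+00  1.00000000e+00]]
```

View pics/side0.png

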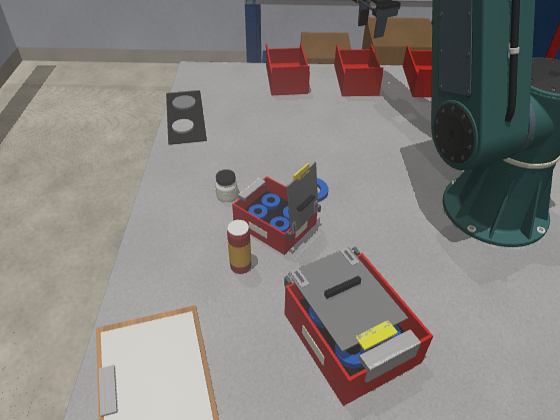

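View pics/top0.png

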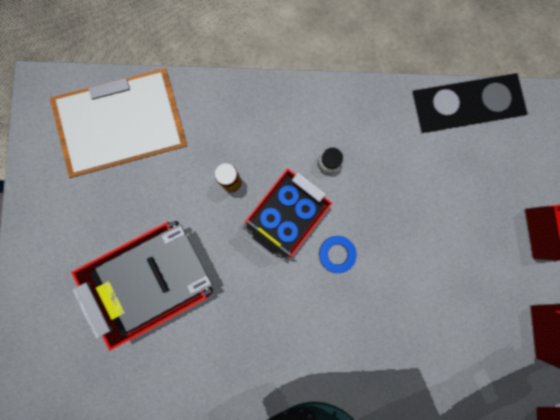

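Candidates for the case: the small red one at top (289,213) / side (277,212), and the large red one at top (145,287) / side (355,325). The small one is wanted, as it is the smaller size, has a standing flap, and has the can, jar and ring around it. Enlarging both views to confirm.

Run:
```python
import cv2
a=cv2.imread("pics/top0.png")[130:290,200:380]; cv2.imwrite("pics/topc.png",cv2.resize(a,None,fx=4,fy=3.75*4/3.75/1.1,interpolation=cv2.INTER_CUBIC) if 0 else cv2.resize(a,(675,600),interpolation=cv2.INTER_CUBIC))
a=cv2.imread("pics/side0.png")[150:290,210:350]; cv2.imwrite("pics/sidec.png",cv2.resize(a,(600,600),interpolation=cv2.INTER_CUBIC))
```

```text
(no output)
```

View pics/topc.png

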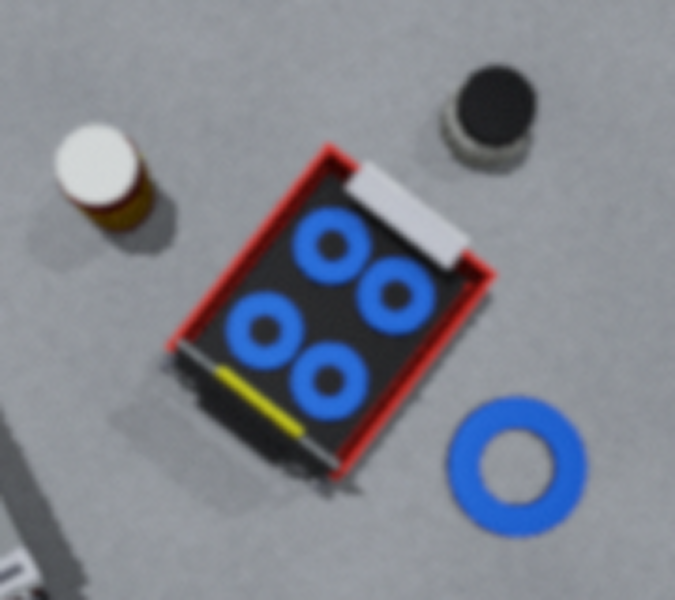

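View pics/sidec.png

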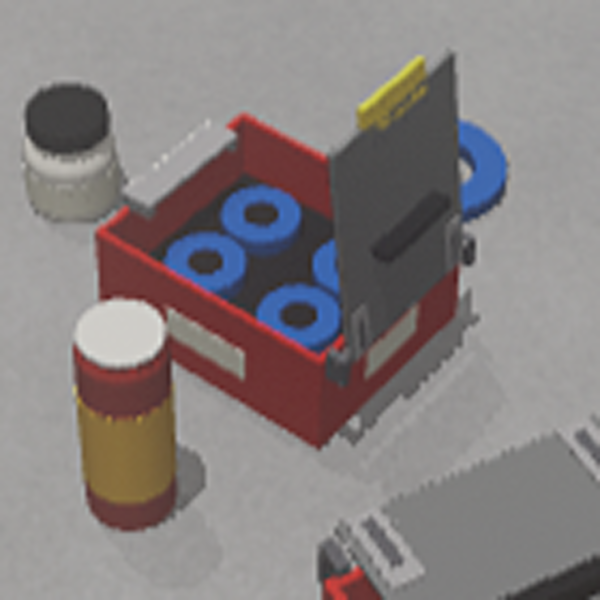

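The crops confirm the small case. In the top crop its rim corners are at (330,145), (495,275), (338,478) and (172,345), with the lip at the upper right and the flap standing at the lower left.

```bash
cat > h.py <<'E'
import numpy as np,cv2
from cell import readout,cams,robot
def ray(c,px,z,key="extrinsics"):
    K=c["camera_matrix"];E=c[key]
    d=E[:3,:3]@np.linalg.solve(K,[px[0],px[1],1]);o=E[:3,3]
    return o+d*(z-o[2])/d[2]
def proj(c,p):
    E=c["extrinsics"];q=E[:3,:3].T@(np.asarray(p)-E[:3,3]);q=c["camera_matrix"]@q;return q[:2]/q[2]
def tri(c1,p1,c2,p2):
    A=[];b=[]
    M=np.zeros((3,3));v=np.zeros(3)
    for c,p in((c1,p1),(c2,p2)):
        E=c["extrinsics"];d=E[:3,:3]@np.linalg.solve(c["camera_matrix"],[p[0],p[1],1]);d/=np.linalg.norm(d)
        P=np.eye(3)-np.outer(d,d);M+=P;v+=P@E[:3,3]
    return np.linalg.solve(M,v)
E
python3 - <<'E'
from h import *
t=cams.camera("top");s=cams.camera("side")
np.set_printoptions(precision=4,suppress=True)
im=t["image"];hsv=cv2.cvtColor(im,cv2.COLOR_RGB2HSV)
m=((hsv[:,:,0]<8)|(hsv[:,:,0]>172))&(hsv[:,:,1]>150)&(hsv[:,:,2]>60)
m[:, :240]=0;m[:,345:]=0
cs,_=cv2.findContours(m.astype(np.uint8),cv2.RETR_EXTERNAL,cv2.CHAIN_APPROX_NONE)
pts=np.vstack([c for c in cs if len(c)>10]);r=cv2.minAreaRect(pts);print(r)
T=lambda x,y:(200+x*180/675,130+y*160/600)
S=lambda x,y:(210+x*140/600,150+y*140/600)
tc=[T(330,145),T(495,275),T(338,478),T(172,345)]
for q in (tc,cv2.boxPoints(r)):
    P=np.array([ray(t,p,.075) for p in q]);print(P);print(P.mean(0),[np.linalg.norm(P[i]-P[i-1]) for i in range(4)])
print("side",[ray(s,S(*p),.075) for p in ((243,113),(98,230),(320,355))], ray(s,S(320,448),0))
# tongue tip ends, lip
print("flap corner top L,R tri", tri(t,T(183,343),s,S(330,150)),tri(t,T(340,467),s,S(452,53)))
print("tongue", tri(t,T(217,368),s,S(360,105)),tri(t,T(302,435),s,S(424,60)))
print("can",ray(t,T(97,165),.14),"jar",ray(t,T(497,105),.075),"pad",ray(t,T(517,466),.014))
E
```

```text
((288.26922607421875, 212.65383911132812), (57.359588623046875, 68.76134490966797), 37.87498474121094)
[[ 0.714   0.0758  0.075 ]
 [ 0.6311 -0.0325  0.075 ]
 [ 0.4994  0.0675  0.075 ]
 [ 0.5821  0.1749  0.075 ]]
[0.6067 0.0714 0.075 ] [np.float64(0.1649229926614113), np.float64(0.1363871711582167), np.float64(0.16532010081634443), np.float64(0.13557652092768024)]
[[ 0.5816  0.1781  0.075 ]
 [ 0.7158  0.0789  0.075 ]
 [ 0.6316 -0.0325  0.075 ]
 [ 0.4996  0.0683  0.075 ]]
[0.6071 0.0732 0.075 ] [np.float64(0.13709762898459799), np.float64(0.16682053019768345), np.float64(0.13967342457982285), np.float64(0.16611782747501852)]
side [array([ 0.6286, -0.0328,  0.075 ]), array([0.7116, 0.0763, 0.075 ]), array([0.5784, 0.1743, 0.075 ])] [0.5769 0.1791 0.    ]
flap corner top L,R tri [0.5767 0.1603 0.2173] [0.5104 0.074  0.2135]
tongue [0.5623 0.1412 0.2322] [0.5274 0.0953 0.2256]
can [0.6867 0.2186 0.14  ] jar [ 0.7431 -0.0334  0.075 ] pad [ 0.5063 -0.0579  0.014 ]
```

```bash
cat >> h.py <<'E'
from scipy.spatial.transform import Rotation as R
np.set_printoptions(precision=4,suppress=True)
C=np.array([.606,.0725,0]);YAW=np.deg2rad(-37.1)
ex=np.array([np.cos(YAW),np.sin(YAW),0]);ey=np.array([-np.sin(YAW),np.cos(YAW),0]);ez=np.array([0,0,1.])
PIN=C-.093*ex+.077*ez
def W(px,z,y=0): return C+ (px-.093)*ex+y*ey+z*ez   # px measured from pin
def rel():
    p=readout.get_state()["position"]-C; return np.array([p@ex+.093,p@ey,p[2]])
def plan(targets):
    s=readout.get_state();Q=R.from_quat(s["tcp_rot"]);M=Q.as_matrix()
    print("t",s["time_s"],"pos",s["position"],"pinrel",rel(),"F",s["force"],"Fcase",s["force"]@ex,s["force"]@ey,"w",s["width"])
    print("tool axes\n",M)
    # turn about tool y so tool x is along +-ey
    for sg in(1,-1):
        v=M.T@(sg*ey);a=np.arctan2(-v[2],v[0]);print("turn",a/np.pi,"q6+-",s["q"][5])
    for t in targets: print(t,"->",M.T@(np.asarray(t)-s["position"])/.8)
E
python3 - <<'E'
from h import *
plan([[.5,-.45,.33],W(-.07,.33),W(-.07,.20)])
print(W(-.07,.2))
E
```

```text
t 0.25 pos [ 0.3011 -0.6317  0.2136] pinrel [ 0.2746 -0.7456  0.2136] F [-0.3409 -0.3222 -0.3764] Fcase -0.07753385336808744 -0.4626101652205966 w 0.09114317791544249
tool axes
 [[ 0.4303 -0.0002  0.9027]
 [-0.9027  0.0005  0.4303]
 [-0.0005 -1.      0.    ]]
turn -0.6523074368041215 q6+- -0.03330336607669044
turn 0.3476925631958786 q6+- -0.03330336607669044
[0.5, -0.45, 0.33] -> [-0.0982 -0.1454  0.3222]
[0.476  0.1708 0.33  ] -> [-0.8116 -0.145   0.629 ]
[0.476  0.1708 0.2   ] -> [-0.8115  0.0175  0.629 ]
[0.476  0.1708 0.2   ]
```

Request:
apply_moves:
  targets:
    - {"grip": 1,"x": 0,"y": -0.145,"z": 0,"turn": -0.04}
    - {"grip": 1,"x": 0,"y": -0.145,"z": 0,"turn": -0.08}
    - {"grip": 1,"x": -0.1,"y": -0.145,"z": 0.32,"turn": -0.12}
    - {"grip": 1,"x": -0.1,"y": -0.145,"z": 0.32,"turn": -0.16}
    - {"grip": 1,"x": -0.1,"y": -0.145,"z": 0.32,"turn": -0.2}
    - {"grip": 1,"x": -0.1,"y": -0.145,"z": 0.32,"turn": -0.24}
    - {"grip": 1,"x": -0.1,"y": -0.145,"z": 0.32,"turn": -0.28}
    - {"grip": 1,"x": -0.1,"y": -0.145,"z": 0.32,"turn": -0.32}
    - {"grip": 1,"x": -0.1,"y": -0.145,"z": 0.32,"turn": -0.36}
    - {"grip": 1,"x": -0.1,"y": -0.145,"z": 0.32,"turn": -0.4}
  force: 5

```text
time_s: 1.08
position: [0.5008, -0.4467, 0.3307]
tcp_rot: [0.706, 0.048, -0.047, -0.705]
force: [-0.7, 0.1, -0.6]
width: 0.0277
```

Run:
```python
from h import *
plan([[.5,-.15,.33],W(-.07,.33),W(-.07,.20)])
```

```text
t 1.0833 pos [ 0.5008 -0.4467  0.3307] pinrel [ 0.3223 -0.4776  0.3307] F [-0.6781  0.1172 -0.6096] Fcase -0.6115269319486901 -0.31551386502025264 w 0.02765760761579002
tool axes
 [[ 0.9911  0.0011 -0.1331]
 [ 0.1331 -0.0002  0.9911]
 [ 0.001  -1.     -0.0003]]
turn -0.2513904260972783 q6+- -0.8971690891284109
turn 0.7486095739027218 q6+- -0.8971690891284109
[0.5, -0.15, 0.33] -> [0.0484 0.0008 0.3678]
[0.476  0.1708 0.33  ] -> [0.0721 0.0006 0.7692]
[0.476  0.1708 0.2   ] -> [0.0719 0.1631 0.7693]
```

Request:
apply_moves:
  targets:
    - {"grip": 1,"x": 0.072,"y": 0,"z": 0.77,"turn": -0.04}
    - {"grip": 1,"x": 0.072,"y": 0,"z": 0.77,"turn": -0.08}
    - {"grip": 1,"x": 0.072,"y": 0,"z": 0.77,"turn": -0.12}
    - {"grip": 1,"x": 0.072,"y": 0,"z": 0.77,"turn": -0.16}
    - {"grip": 1,"x": 0.072,"y": 0,"z": 0.77,"turn": -0.2}
    - {"grip": 1,"x": 0.072,"y": 0,"z": 0.77,"turn": -0.24}
    - {"grip": 1,"x": 0.072,"y": 0,"z": 0.77,"turn": -0.2514}
    - {"grip": 1,"x": 0.072,"y": 0,"z": 0.77,"turn": -0.2514}
    - {"grip": 1,"x": 0.072,"y": 0,"z": 0.77,"turn": -0.2514}
    - {"grip": 1,"x": 0.072,"y": 0,"z": 0.77,"turn": -0.2514}

```text
time_s: 1.92
position: [0.4844, -0.0312, 0.3301]
tcp_rot: [0.635, 0.312, -0.312, -0.635]
force: [1.2, -0.1, 0.5]
width: 0.0005
```

Run:
```python
from h import *
plan([W(-.07,.33),W(-.07,.20)])
```

```text
t 1.9167 pos [ 0.4844 -0.0312  0.3301] pinrel [ 0.0586 -0.1561  0.3301] F [ 1.1673 -0.1347  0.4655] Fcase 1.012239266543017 0.5967017314666828 w 0.0004837319016846571
tool axes
 [[ 0.611   0.0006 -0.7916]
 [ 0.7916 -0.      0.611 ]
 [ 0.0003 -1.     -0.0005]]
turn -0.0031182063156415646 q6+- -1.0259077690198666
turn 0.9968817936843585 q6+- -1.0259077690198666
[0.476  0.1708 0.33  ] -> [0.1935 0.0002 0.1627]
[0.476  0.1708 0.2   ] -> [0.1934 0.1627 0.1628]
```

Request:
apply_moves:
  targets:
    - {"grip": 1,"x": 0.193,"y": 0,"z": 0.163,"turn": -0.003}
    - {"grip": 1,"x": 0.193,"y": 0,"z": 0.163,"turn": -0.003}
    - {"grip": 1,"x": 0.193,"y": 0,"z": 0.163,"turn": -0.003}
    - {"grip": 1,"x": 0.193,"y": 0,"z": 0.163,"turn": -0.003}
    - {"grip": 1,"x": 0.193,"y": 0,"z": 0.163,"turn": -0.003}
    - {"grip": 1,"x": 0.193,"y": 0.163,"z": 0.163,"turn": -0.003}
    - {"grip": 1,"x": 0.193,"y": 0.163,"z": 0.163,"turn": -0.003}
    - {"grip": 1,"x": 0.193,"y": 0.163,"z": 0.163,"turn": -0.003}
    - {"grip": 1,"x": 0.193,"y": 0.163,"z": 0.163,"turn": -0.003}
    - {"grip": 1,"x": 0.193,"y": 0.163,"z": 0.163,"turn": -0.003}

```text
time_s: 2.75
position: [0.4747, 0.1684, 0.198]
tcp_rot: [-0.633, -0.313, 0.317, 0.633]
force: [-0.6, 0.1, 0.9]
width: 0.0003
```

Run:
```python
from h import *
plan([W(-.07,.20)])
for n in("side","top"):
    c=cams.camera(n);i=c["image"][:,:,::-1]
    i=i[110:290,210:390] if n=="side" else i[130:310,190:370]
    cv2.imwrite(f"pics/{n}1.png",cv2.resize(i,(600,600),interpolation=cv2.INTER_CUBIC))
```

```text
t 2.75 pos [0.4747 0.1684 0.198 ] pinrel [-0.0696 -0.0027  0.198 ] F [-0.6423  0.1356  0.9469] Fcase -0.5941335694326588 -0.27928893179868386 w 0.00030526281826533455
tool axes
 [[ 0.6033 -0.0045 -0.7975]
 [ 0.7975 -0.0013  0.6033]
 [-0.0038 -1.      0.0028]]
turn -2.3127242061734864e-05 q6+- -0.6285843849560531
turn 0.9999768727579383 q6+- -0.6285843849560531
[0.476  0.1708 0.2   ] -> [ 0.0033 -0.0025  0.0006]
```

View pics/side1.png

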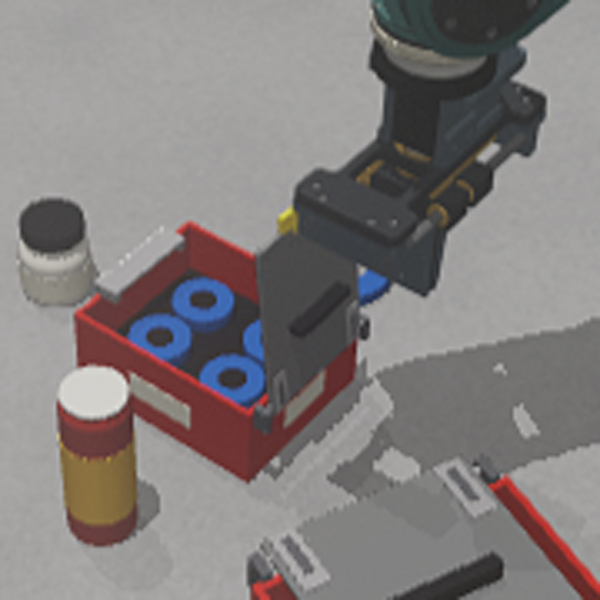

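View pics/top1.png

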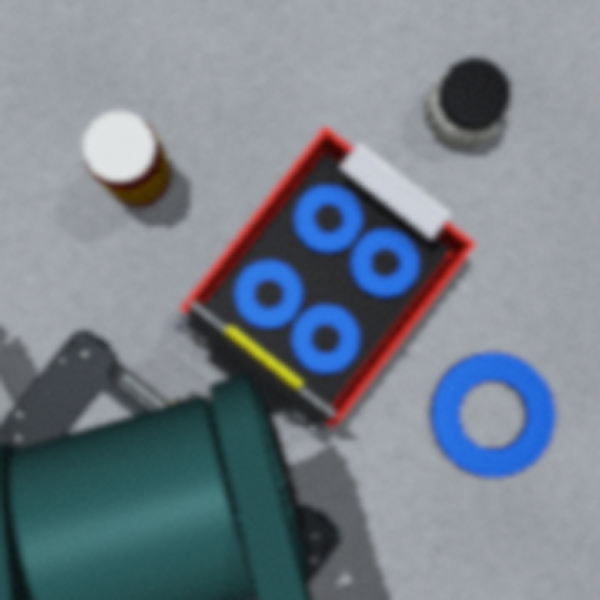

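The gripper is behind the flap (side crop ~(380,230)), parallel to it, with nothing touched. Next is the closing arc, so I'm approaching and working out the arc numbers.

Request:
apply_moves:
  targets:
    - {"grip": 1,"x": 0.003,"y": 0.008,"z": -0.03,"turn": 0}
    - {"grip": 1,"x": 0.003,"y": 0.01,"z": -0.05,"turn": 0}
    - {"grip": 1,"x": 0.003,"y": 0.01,"z": -0.062,"turn": 0}
    - {"grip": 1,"x": 0.003,"y": 0.01,"z": -0.062,"turn": 0}
    - {"grip": 1,"x": 0.003,"y": 0.01,"z": -0.062,"turn": 0}

```text
time_s: 3.27
position: [0.5176, 0.1405, 0.1924]
tcp_rot: [0.633, 0.315, -0.314, -0.633]
force: [-0.6, 0.1, -0.4]
width: 0.0006
```

```bash
cat >> h.py <<'E'
def arc(ths,r=.115,off=.016):
    p=rel()
    print("rel",p,readout.get_state()["force"])
    for th in ths:
        px=r*np.cos(th)-.002*np.sin(th)-off; z=.077+r*np.sin(th)+.002*np.cos(th)
        print("th %.2f px %.4f z %.4f  -> y %.4f z %.4f"%(th,px,z,-(z-p[2])/.8,-(px-p[0])/.8))
E
python3 - <<'E'
from h import *
plan([])
arc(np.arange(1.5,.9,-.06))
E
```

```text
t 3.2667 pos [0.5176 0.1405 0.1924] pinrel [-0.0186  0.0009  0.1924] F [-0.5548  0.1207 -0.3933] Fcase -0.5153121967728959 -0.23844238220053227 w 0.0005617166396596361
tool axes
 [[ 0.6044  0.0008 -0.7967]
 [ 0.7967  0.0003  0.6044]
 [ 0.0008 -1.     -0.0005]]
turn -0.0004672087370809251 q6+- -0.7002795473118609
turn 0.9995327912629192 q6+- -0.7002795473118609
rel [-0.0186  0.0009  0.1924] [-0.5548  0.1207 -0.3933]
th 1.50 px -0.0099 z 0.1919  -> y 0.0007 z -0.0109
th 1.44 px -0.0030 z 0.1913  -> y 0.0014 z -0.0195
th 1.38 px 0.0038 z 0.1903  -> y 0.0027 z -0.0280
th 1.32 px 0.0106 z 0.1889  -> y 0.0044 z -0.0365
th 1.26 px 0.0173 z 0.1871  -> y 0.0067 z -0.0448
th 1.20 px 0.0238 z 0.1849  -> y 0.0094 z -0.0530
th 1.14 px 0.0302 z 0.1823  -> y 0.0126 z -0.0610
th 1.08 px 0.0364 z 0.1794  -> y 0.0163 z -0.0688
th 1.02 px 0.0425 z 0.1760  -> y 0.0205 z -0.0763
th 0.96 px 0.0483 z 0.1724  -> y 0.0251 z -0.0836
```

Request:
apply_moves:
  targets:
    - {"grip": 1,"x": 0,"y": 0.001,"z": -0.011,"turn": 0}
    - {"grip": 1,"x": 0,"y": 0.001,"z": -0.02,"turn": 0}
    - {"grip": 1,"x": 0,"y": 0.003,"z": -0.028,"turn": 0}
    - {"grip": 1,"x": 0,"y": 0.004,"z": -0.036,"turn": 0}
    - {"grip": 1,"x": 0,"y": 0.007,"z": -0.045,"turn": 0}
    - {"grip": 1,"x": 0,"y": 0.009,"z": -0.053,"turn": 0}
    - {"grip": 1,"x": 0,"y": 0.009,"z": -0.053,"turn": 0}

```text
time_s: 3.85
position: [0.5517, 0.1145, 0.1839]
tcp_rot: [0.633, 0.315, -0.315, -0.633]
force: [-0.3, -0.4, -0.7]
width: 0.0007
```

Run:
```python
from h import *
plan([])
arc(np.arange(1.2,.5,-.07))
c=cams.camera("side");i=c["image"][:,:,::-1][110:290,210:390]
cv2.imwrite("pics/side2.png",cv2.resize(i,(600,600),interpolation=cv2.INTER_CUBIC))
```

```text
t 3.85 pos [0.5517 0.1145 0.1839] pinrel [0.0243 0.0008 0.1839] F [-0.2761 -0.3812 -0.6518] Fcase 0.009704608064706494 -0.4705732371865057 w 0.0007072114708274544
tool axes
 [[ 0.6037 -0.0002 -0.7972]
 [ 0.7972 -0.0001  0.6037]
 [-0.0002 -1.      0.0001]]
turn -0.00019999810721788125 q6+- -0.75917020374452
turn 0.9998000018927821 q6+- -0.75917020374452
rel [0.0243 0.0008 0.1839] [-0.2761 -0.3812 -0.6518]
th 1.20 px 0.0238 z 0.1849  -> y -0.0013 z 0.0007
th 1.13 px 0.0313 z 0.1819  -> y 0.0025 z -0.0087
th 1.06 px 0.0385 z 0.1783  -> y 0.0070 z -0.0177
th 0.99 px 0.0454 z 0.1742  -> y 0.0121 z -0.0264
th 0.92 px 0.0521 z 0.1697  -> y 0.0177 z -0.0347
th 0.85 px 0.0584 z 0.1647  -> y 0.0240 z -0.0426
th 0.78 px 0.0643 z 0.1593  -> y 0.0307 z -0.0500
th 0.71 px 0.0699 z 0.1535  -> y 0.0380 z -0.0570
th 0.64 px 0.0750 z 0.1473  -> y 0.0458 z -0.0634
th 0.57 px 0.0797 z 0.1407  -> y 0.0539 z -0.0693
```

View pics/side2.png

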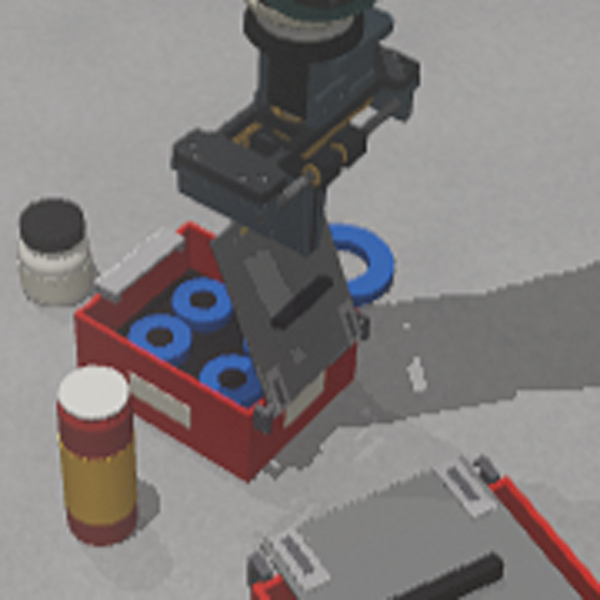

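The flap is following the fingertips (side crop ~(290,300)) and the case has not moved. I'll continue the arc.

Request:
apply_moves:
  targets:
    - {"grip": 1,"x": 0,"y": 0.002,"z": -0.009,"turn": 0}
    - {"grip": 1,"x": 0,"y": 0.007,"z": -0.018,"turn": 0}
    - {"grip": 1,"x": 0,"y": 0.012,"z": -0.026,"turn": 0}
    - {"grip": 1,"x": 0,"y": 0.018,"z": -0.035,"turn": 0}
    - {"grip": 1,"x": 0,"y": 0.024,"z": -0.043,"turn": 0}
    - {"grip": 1,"x": 0,"y": 0.031,"z": -0.05,"turn": 0}
    - {"grip": 1,"x": 0,"y": 0.038,"z": -0.057,"turn": 0}
    - {"grip": 1,"x": 0,"y": 0.046,"z": -0.063,"turn": 0}
    - {"grip": 1,"x": 0,"y": 0.054,"z": -0.069,"turn": 0}
    - {"grip": 1,"x": 0,"y": 0.054,"z": -0.069,"turn": 0}

```text
time_s: 4.73
position: [0.5949, 0.0814, 0.1396]
tcp_rot: [-0.633, -0.314, 0.315, 0.633]
force: [-0.4, -0.4, -0.2]
width: 0.0011
```

Run:
```python
from h import *
plan([])
arc(np.arange(.57,-.01,-.07))
```

```text
t 4.7333 pos [0.5949 0.0814 0.1396] pinrel [0.0788 0.0004 0.1396] F [-0.4156 -0.4387 -0.1513] Fcase -0.06691453942307762 -0.6005816695086533 w 0.0010718643017610708
tool axes
 [[ 0.6035 -0.0015 -0.7973]
 [ 0.7973 -0.0002  0.6035]
 [-0.0011 -1.      0.0011]]
turn -0.00013099175570153646 q6+- -0.8256135002305356
turn 0.9998690082442985 q6+- -0.8256135002305356
rel [0.0788 0.0004 0.1396] [-0.4156 -0.4387 -0.1513]
th 0.57 px 0.0797 z 0.1407  -> y -0.0014 z -0.0012
th 0.50 px 0.0840 z 0.1339  -> y 0.0071 z -0.0065
th 0.43 px 0.0877 z 0.1268  -> y 0.0161 z -0.0112
th 0.36 px 0.0909 z 0.1194  -> y 0.0253 z -0.0152
th 0.29 px 0.0936 z 0.1118  -> y 0.0348 z -0.0186
th 0.22 px 0.0958 z 0.1040  -> y 0.0444 z -0.0213
th 0.15 px 0.0974 z 0.0962  -> y 0.0543 z -0.0233
th 0.08 px 0.0985 z 0.0882  -> y 0.0643 z -0.0246
th 0.01 px 0.0990 z 0.0801  -> y 0.0743 z -0.0253
```

Request:
apply_moves:
  targets:
    - {"grip": 1,"x": 0,"y": 0.007,"z": -0.006,"turn": 0}
    - {"grip": 1,"x": 0,"y": 0.016,"z": -0.011,"turn": 0}
    - {"grip": 1,"x": 0,"y": 0.025,"z": -0.015,"turn": 0}
    - {"grip": 1,"x": 0,"y": 0.035,"z": -0.019,"turn": 0}
    - {"grip": 1,"x": 0,"y": 0.044,"z": -0.021,"turn": 0}
    - {"grip": 1,"x": 0,"y": 0.054,"z": -0.023,"turn": 0}
    - {"grip": 1,"x": 0,"y": 0.064,"z": -0.025,"turn": 0}
    - {"grip": 1,"x": 0,"y": 0.07,"z": -0.025,"turn": 0}
    - {"grip": 1,"x": 0,"y": 0.073,"z": -0.025,"turn": 0}
    - {"grip": 1,"x": 0,"y": 0.074,"z": -0.025,"turn": 0}

```text
time_s: 5.57
position: [0.6105, 0.0699, 0.0813]
tcp_rot: [-0.633, -0.315, 0.315, 0.633]
force: [-0.1, -0.8, -0.2]
width: 0.0004
```

Run:
```python
from h import *
plan([])
c=cams.camera("side");i=c["image"][:,:,::-1][110:290,210:390]
cv2.imwrite("pics/side3.png",cv2.resize(i,(600,600),interpolation=cv2.INTER_CUBIC))
```

```text
t 5.5667 pos [0.6105 0.0699 0.0813] pinrel [0.0982 0.0007 0.0813] F [-0.1008 -0.788  -0.2456] Fcase 0.394901752371814 -0.68931242780953 w 0.0004412029151678082
tool axes
 [[ 0.6032 -0.0009 -0.7976]
 [ 0.7976 -0.0001  0.6032]
 [-0.0006 -1.      0.0007]]
turn 5.346946031475743e-06 q6+- -0.8471955944325347
turn -0.9999946530539685 q6+- -0.8471955944325347
```

View pics/side3.png

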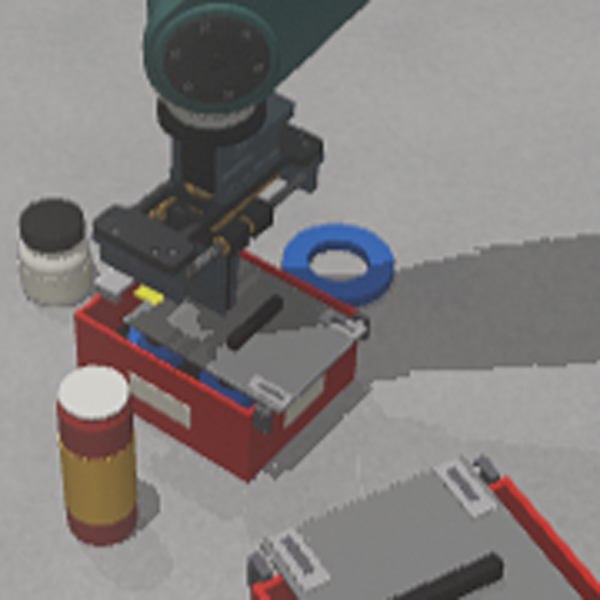

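The flap looks flat and the fingertips rest on it just beyond the rib (side crop (220,300)). I'll press a touch lower to be sure it is on its stop.

Request:
apply_moves:
  targets:
    - {"grip": 1,"x": 0,"y": 0.0015,"z": 0,"turn": 0}
    - {"grip": 1,"x": 0,"y": 0.003,"z": 0,"turn": 0}
    - {"grip": 1,"x": 0,"y": 0.003,"z": 0,"turn": 0}

```text
time_s: 5.87
position: [0.6109, 0.0699, 0.0796]
tcp_rot: [0.633, 0.315, -0.315, -0.633]
force: [0.6, 0.0, 0.0]
width: 0.0004
```

Request:
apply_moves:
  targets:
    - {"grip": 1,"x": 0,"y": -0.02,"z": 0,"turn": 0}
    - {"grip": 1,"x": 0,"y": -0.045,"z": 0,"turn": 0}
    - {"grip": 1,"x": 0,"y": -0.045,"z": 0.04,"turn": 0}
    - {"grip": 1,"x": 0,"y": -0.045,"z": 0.08,"turn": 0}
    - {"grip": 1,"x": 0,"y": -0.045,"z": 0.093,"turn": 0}
    - {"grip": 1,"x": 0,"y": -0.045,"z": 0.093,"turn": 0}

```text
time_s: 6.37
position: [0.5498, 0.1158, 0.1156]
tcp_rot: [-0.633, -0.315, 0.316, 0.633]
force: [-0.3, -0.7, -0.6]
width: 0.0005
```

Run:
```python
from h import *
plan([])
s=cams.camera("side");i=s["image"]
hsv=cv2.cvtColor(i,cv2.COLOR_RGB2HSV)
cv2.imwrite("pics/side4.png",cv2.resize(i[:,:,::-1][150:270,210:330],(600,600),interpolation=cv2.INTER_CUBIC))
```

```text
t 6.3667 pos [0.5498 0.1158 0.1156] pinrel [0.0221 0.0006 0.1156] F [-0.3425 -0.6867 -0.5695] Fcase 0.14102910114750106 -0.7542740395816263 w 0.0004690904621062743
tool axes
 [[ 0.6019 -0.0007 -0.7986]
 [ 0.7986 -0.      0.6019]
 [-0.0004 -1.      0.0005]]
turn 0.0005152687232074385 q6+- -0.7589370435053049
turn -0.9994847312767926 q6+- -0.7589370435053049
```

View pics/side4.png

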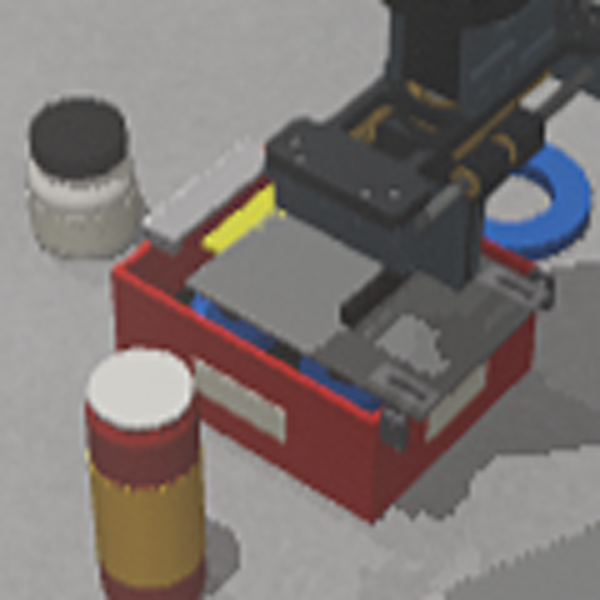

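The flap is flat, and the tongue (side crop (240,220)) is just short of the lip. I'll lower behind the rib.

Request:
apply_moves:
  targets:
    - {"grip": 1,"x": 0,"y": 0.02,"z": 0,"turn": 0}
    - {"grip": 1,"x": 0,"y": 0.036,"z": 0,"turn": 0}
    - {"grip": 1,"x": 0,"y": 0.04,"z": 0,"turn": 0}
    - {"grip": 1,"x": 0,"y": 0.04,"z": 0,"turn": 0}
    - {"grip": 1,"x": 0,"y": 0.04,"z": -0.01,"turn": 0}
    - {"grip": 1,"x": 0,"y": 0.04,"z": -0.01,"turn": 0}

```text
time_s: 6.92
position: [0.5593, 0.1093, 0.084]
tcp_rot: [0.633, 0.315, -0.315, -0.633]
force: [-0.1, 0.8, -0.6]
width: 0.0005
```

Run:
```python
from h import *
plan([])
```

```text
t 6.9167 pos [0.5593 0.1093 0.084 ] pinrel [0.0336 0.0012 0.084 ] F [-0.1383  0.8499 -0.5796] Fcase -0.6229471955090896 0.5944692703176094 w 0.00046794995054144926
tool axes
 [[ 0.6035  0.0008 -0.7973]
 [ 0.7973  0.0001  0.6035]
 [ 0.0005 -1.     -0.0006]]
turn -0.00013527671183395884 q6+- -0.7707009297201264
turn 0.999864723288166 q6+- -0.7707009297201264
```

Request:
apply_moves:
  targets:
    - {"grip": 1,"x": 0,"y": 0,"z": -0.0025,"turn": 0}
    - {"grip": 1,"x": 0,"y": 0,"z": -0.005,"turn": 0}
    - {"grip": 1,"x": 0,"y": 0,"z": -0.0075,"turn": 0}
    - {"grip": 1,"x": 0,"y": 0,"z": -0.01,"turn": 0}
    - {"grip": 1,"x": 0,"y": 0,"z": -0.0125,"turn": 0}
    - {"grip": 1,"x": 0,"y": 0,"z": -0.015,"turn": 0}
    - {"grip": 1,"x": 0,"y": 0,"z": -0.0175,"turn": 0}
    - {"grip": 1,"x": 0,"y": 0,"z": -0.02,"turn": 0}

```text
time_s: 7.58
position: [0.5708, 0.1002, 0.0836]
tcp_rot: [-0.633, -0.315, 0.315, 0.633]
force: [-1.3, 3.1, 2.1]
width: 0.0003
```

Run:
```python
from h import *
plan([])
s=cams.camera("side");i=s["image"]
cv2.imwrite("pics/side5.png",cv2.resize(i[:,:,::-1][150:270,210:330],(600,600),interpolation=cv2.INTER_CUBIC))
```

```text
t 7.5833 pos [0.5708 0.1002 0.0836] pinrel [0.0482 0.0008 0.0836] F [-1.327   3.1394  2.0758] Fcase -2.9521030224348204 1.7034516181579349 w 0.00025828390853578403
tool axes
 [[ 0.6032 -0.0001 -0.7976]
 [ 0.7976 -0.      0.6032]
 [-0.0001 -1.      0.    ]]
turn -4.907312279331931e-06 q6+- -0.7897416041456522
turn 0.9999950926877207 q6+- -0.7897416041456522
```

View pics/side5.png

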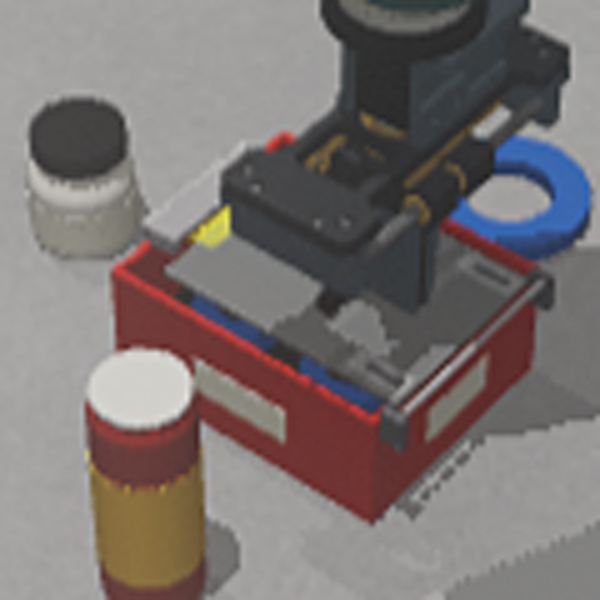

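It is sliding at about 3 N, and the case corners are unchanged. I'll go on in smaller steps.

Request:
apply_moves:
  targets:
    - {"grip": 1,"x": 0,"y": 0,"z": -0.0015,"turn": 0}
    - {"grip": 1,"x": 0,"y": 0,"z": -0.003,"turn": 0}
    - {"grip": 1,"x": 0,"y": 0,"z": -0.0045,"turn": 0}

```text
time_s: 7.88
position: [0.573, 0.0982, 0.0834]
tcp_rot: [-0.633, -0.314, 0.315, 0.633]
force: [-8.0, 11.6, 4.8]
width: 0.0002
```

Run:
```python
from h import *
plan([])
```

```text
t 7.8833 pos [0.573  0.0982 0.0834] pinrel [0.0512 0.0006 0.0834] F [-7.9993 11.5597  4.7943] Fcase -13.353043745063236 4.394629280050124 w 0.00024433760777769706
tool axes
 [[ 0.6035 -0.0013 -0.7974]
 [ 0.7974  0.0003  0.6035]
 [-0.0006 -1.      0.0012]]
turn -0.00010470403500504387 q6+- -0.7939838650104122
turn 0.999895295964995 q6+- -0.7939838650104122
```

The force jumped to 13 N, so this looks like the home stop. I'll back off and check.

Request:
apply_moves:
  targets:
    - {"grip": 1,"x": 0,"y": 0,"z": 0.01,"turn": 0}
    - {"grip": 1,"x": 0,"y": 0,"z": 0.02,"turn": 0}
    - {"grip": 1,"x": 0,"y": -0.06,"z": 0.02,"turn": 0}
    - {"grip": 1,"x": 0,"y": -0.1,"z": 0.02,"turn": 0}
    - {"grip": 1,"x": 0,"y": -0.15,"z": 0.1,"turn": 0}
    - {"grip": 1,"x": 0,"y": -0.15,"z": 0.15,"turn": 0}
    - {"grip": 1,"x": 0,"y": -0.15,"z": 0.2,"turn": 0}
    - {"grip": 1,"x": 0,"y": -0.15,"z": 0.2,"turn": 0}
    - {"grip": 1,"x": 0,"y": -0.15,"z": 0.2,"turn": 0}

```text
time_s: 8.63
position: [0.4423, 0.1965, 0.2039]
tcp_rot: [-0.633, -0.316, 0.316, 0.633]
force: [0.2, -0.7, -0.3]
width: 0.0005
```

Run:
```python
from h import *
plan([])
for n,(r,c) in {"side":(150,210),"top":(130,210)}.items():
    i=cams.camera(n)["image"]
    cv2.imwrite(f"pics/{n}6full.png",i[:,:,::-1])
    cv2.imwrite(f"pics/{n}6.png",cv2.resize(i[:,:,::-1][r:r+150,c:c+150],(600,600),interpolation=cv2.INTER_CUBIC))
```

```text
t 8.6333 pos [0.4423 0.1965 0.2039] pinrel [-0.1123  0.0002  0.2039] F [ 0.1918 -0.7101 -0.3151] Fcase 0.5812848435778166 -0.4506896484251296 w 0.0005052372925663177
tool axes
 [[ 0.6012  0.0002 -0.7991]
 [ 0.7991  0.0002  0.6012]
 [ 0.0003 -1.     -0.    ]]
turn 0.0008010065063650838 q6+- -0.5560892885886533
turn -0.999198993493635 q6+- -0.5560892885886533
```

View pics/side6.png

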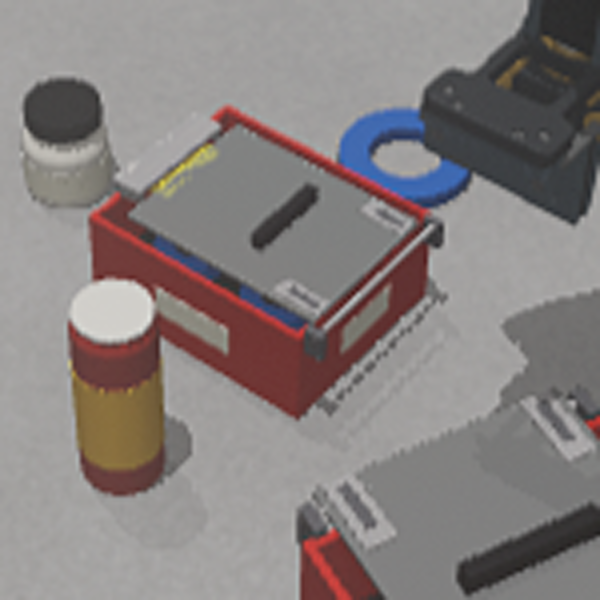

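View pics/top6.png

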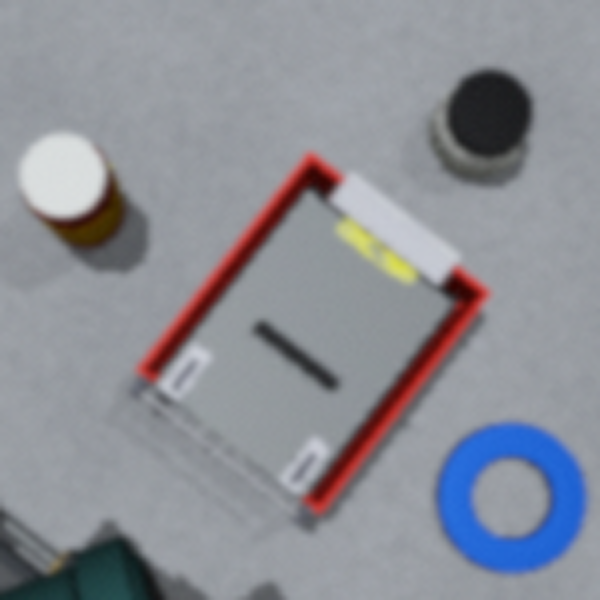

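Yellow is still visible by the lip, at side crop (185,170) and top crop (375,250). It could be the marking on the panel or an unfinished slide, so I'll measure the rib and the panel edge.

Run:
```python
from h import *
t=cams.camera("top");s=cams.camera("side")
def cr(p): d=p-C; return np.array([d@ex+.093,d@ey,d[2]])
for n,c,(r0,r1,c0,c1) in (("top",t,(195,232,265,300)),("side",s,(188,218,268,295))):
    i=c["image"];g=cv2.cvtColor(i,cv2.COLOR_RGB2GRAY)
    m=np.zeros_like(g);m[r0:r1,c0:c1]=(g[r0:r1,c0:c1]<60)
    k,l,st,ce=cv2.connectedComponentsWithStats(m)
    j=1+np.argmax(st[1:,4]);print(n,"rib px",ce[j],st[j],"pinrel at z.088",cr(ray(c,ce[j],.088)))
    i0=cv2.cvtColor(cv2.imread(f"pics/{n}0.png"),cv2.COLOR_BGR2RGB)
    for im in(i0,i):
        h=cv2.cvtColor(im,cv2.COLOR_RGB2HSV);y=((h[:,:,0]>24)&(h[:,:,0]<36)&(h[:,:,1]>100)).astype(np.uint8)
        y[:, :230]=0; y[:,345:]=0; y[270:]=0
        k,l,st,ce=cv2.connectedComponentsWithStats(y);
        for j in range(1,k):
            if st[j,4]>8: print("  yellow",ce[j],st[j],cr(ray(c,ce[j],.079)))
T=lambda x,y:(210+x/4,130+y/4);S=lambda x,y:(210+x/4,150+y/4)
print("top corners now",[cr(ray(t,T(*p),.075)) for p in((311,155),(489,293),(318,514),(140,372))])
print("lip edge top",[cr(ray(t,T(*p),.086)) for p in((331,200),(440,284))],"side",[cr(ray(s,S(*p),.086)) for p in((133,200),(222,128))])
a=s["image"][:,:,::-1][172:212,232:282];cv2.imwrite("pics/sidez.png",cv2.resize(a,(750,600),interpolation=cv2.INTER_NEAREST))
```

```text
top rib px [283.7222 218.5556] [275 212  18  14  36] pinrel at z.088 [0.0739 0.0009 0.088 ]
  yellow [268.755  236.8079] [257 227  25  20 151] [0.0182 0.0022 0.079 ]
  yellow [299.7143 189.    ] [297 186   6   7  21] [0.1547 0.0146 0.079 ]
  yellow [309.2174 196.0435] [306 193   8   6  23] [ 0.1554 -0.014   0.079 ]
side rib px [280.7    204.2857] [273 197  16  15  70] pinrel at z.088 [0.0698 0.0028 0.088 ]
  yellow [300.7619 169.5952] [293 163  16  14  42] [ 0.1165 -0.1472  0.079 ]
  yellow [255.4865 192.2703] [248 186  15  13  37] [0.1545 0.0008 0.079 ]
top corners now [array([0.1766, 0.0681, 0.075 ]), array([ 0.1769, -0.069 ,  0.075 ]), array([ 0.0082, -0.0686,  0.075 ]), array([0.009 , 0.0674, 0.075 ])]
lip edge top [array([0.1605, 0.041 , 0.086 ]), array([ 0.161 , -0.0416,  0.086 ])] side [array([0.1552, 0.0483, 0.086 ]), array([ 0.1546, -0.0408,  0.086 ])]
```

View pics/sidez.png

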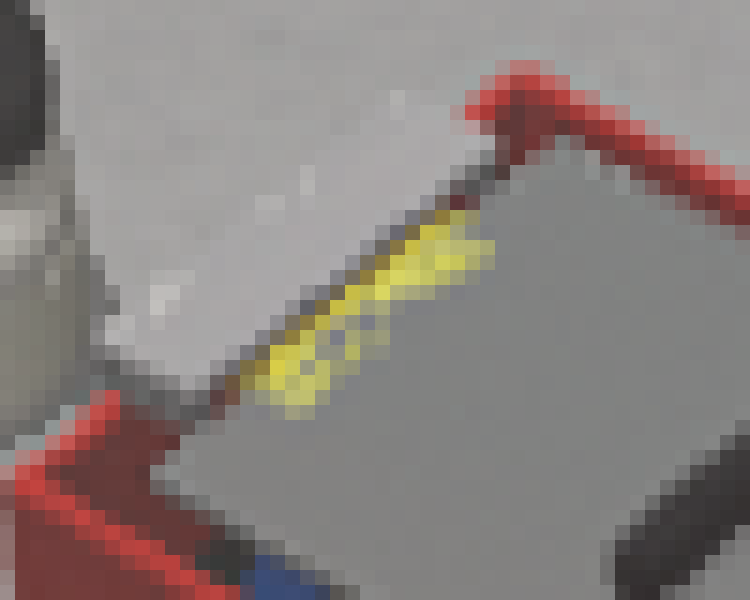

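Run:
```python
from h import *
t=cams.camera("top");s=cams.camera("side")
def cr(p): d=p-C; return np.array([d@ex+.093,d@ey,d[2]])
T=lambda x,y:(210+x/4,130+y/4);Z=lambda x,y:(232+x/15-.5,172+y/15-.5)
print("panel front corners top",[cr(ray(t,T(*p),.079)) for p in((318,195),(448,296))])
print("panel front corners side",[cr(ray(s,Z(*p),.079)) for p in((150,470),(550,140))])
print("lip edge side",[cr(ray(s,Z(*p),.086)) for p in((205,400),(480,150))])
# bias check: case rim corners in side
print("rim side far corners",[cr(ray(s,Z(*p),.075)) for p in((22,470),(525,68))])
# rib ends both views, edges of the rib top
print("tuck expected: panel=.140+tuck")
```

```text
panel front corners top [array([0.1591, 0.0494, 0.079 ]), array([ 0.1593, -0.0502,  0.079 ])]
panel front corners side [array([0.1568, 0.0536, 0.079 ]), array([ 0.1571, -0.055 ,  0.079 ])]
lip edge side [array([0.1558, 0.0401, 0.086 ]), array([ 0.16 , -0.039,  0.086])]
rim side far corners [array([0.1768, 0.0642, 0.075 ]), array([ 0.1758, -0.0711,  0.075 ])]
tuck expected: panel=.140+tuck
```

The panel edge is 157–159 mm from the pin, which gives a tuck of about 17–19 mm (home). Last check is whether the bystanders moved.

Run:
```python
from h import *
a=cv2.imread("pics/top0.png").astype(int);b=cv2.imread("pics/top6full.png").astype(int)
d=np.abs(a-b).max(2)>50
for n,(x,y,w) in dict(can=(227,178,15),jar=(331,160,14),pad=(338,254,20)).items():
    print(n,d[y-w:y+w,x-w:x+w].sum())
s=readout.get_state();print(s["time_s"],s["position"],s["force"])
robot.sign_off()
```

```text
can 0
jar 0
pad 0
8.9333 [0.4466 0.1942 0.2033] [-0.0816  0.1749  1.6135]
the job is handed in; nothing more can be done
```

The small red case is closed and the job is handed in, at about 8.9 s of the 45 s allowed. The sign-off gave no verdict, so the result rests on my own checks below.

**What I did:** With the fingers shut, I swept the standing flap down until the fingertips rested on it at 79.6 mm (the flat face is at 79 mm). I then pushed the rib along at about 3 N until the wrist force jumped to about 14 N. I took that as the home stop, backed off and moved the arm clear.

**Last checks:**
- **Slide:** the panel's front edge is 157–159 mm from the pin, so the slide is about 17–19 mm of 18 mm. The rib reading was looser: 18 mm from the top camera and 14 mm from the side camera, which sees part of the rib's near face. All of these are above the required 13 mm.
- **Case:** its corners are within about 1 mm of where they started. The brief 14 N push at the stop was above the 8 N at which the case can slide.
- **Bystanders:** the can, jar and ring show no change between the first and last top-camera pictures.
- **Yellow still visible:** a blotchy yellow patch shows at the lip edge. It lies on the panel surface and looks like the tongue showing through it, not an unfinished slide.

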